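# Shut the chill box and hold the thermometer probe in its guide hole

## Robot

A 6-joint arm with a two-finger parallel gripper is mounted at the origin on a cart in front of the work surface, level with it; the furniture and walls round the work are solid. World frame = base frame: x ahead of the robot, y to its left, z up, the work surface at z = 0. Lengths are in m, angles in rad, forces in N, time in s.
With the tool pointing down it reaches from about 0.3 to 0.875 m from the base axis. Payload 6.4 kg.
Tool frame: the origin (TCP) lies on the centre line of the jaws, within the pads' length; the fingertips stand 14 mm ahead of it and the grasp point (between the pads) lies 5 mm behind it; x points along the fingers, z is the direction in which the jaws open and shut, and the axes are right-handed (so a half turn about x gives the same grasp; the last joint's range is limited). The gripper opens to 88 mm and grips with 3 to 60 N. Pads are 18 mm wide; open, the fingers measure 123 mm over their backs; the gripper's body (75 mm by 187 mm) begins 45 mm behind the grasp point.
Start: joints at [-1.367, 0.181, 1.607, -0, 1.354, -0.206], TCP at [0.229, -0.527, 0.253] pointing down, gripper open.
Joint ranges: [-2.99, 2.99], [-0.89, 2.07], [0.3, 2.58], [-1.14, 4.28], [0, 2.63], [-3.12, 3.12]. Speed limits (rad/s): [2.57, 2.57, 3.01, 3.14, 3.14, 3.14].

## Interface

Orientations are given as [roll, pitch, yaw] about the fixed x, y, z axes, in that order (R = Rz(yaw) Ry(pitch) Rx(roll)).
In Python, from cell import telemetry, cams, ticket gives the robot as it stands. The module is installed in compiled form; this text tells all that it offers.
- The arm moves only by the shell command python3 -m jog 'ROWS' [FORCE]. ROWS is JSON, a list of rows, each a list of 7 numbers: the shift along the tool's x, y, z scaled (see below), then the turn, a rotation vector about the tool's x, y, z scaled (see below), then the closure, from 0 (fully open) to 1 (shut). In form: [[dx, dy, dz, wx, wy, wz, hand], ...]. A call has exactly 5 rows; each row shifts and turns the pose as measured when the row begins, along the tool's axes as they then stand; what a row does not reach is not made up. The controller multiplies each number of a shift by 0.5 m and each number of a turn by 0.1 rad. A row lasts 1/12 s, in which the tool goes at most 41.7 mm and 7.16 degrees, less where a joint would pass 70% of its speed; a pose out of reach is approached as far as the arm can. A call with a number of a shift or a turn outside -1 to 1 is refused whole. A call with a gripper value outside its range is refused whole. The fingers move at their own pace and stop on an object; FORCE is the grip in N (left out, the last holds). Time passes only in rows, so rows that do not move let the fingers close, or fill a call up. It gives the time, the measured TCP pose, the force and the opening at its end, in the units of the state.
- telemetry.state(): the state, without advancing time (a new reading comes with each control period).
- cams.capture(name): name is "scene" or "side" or "wrist"; returns a dict with "color" (384x512x3 uint8, blue, green, red), "fovy" (degrees; the focal length in pixels is half the picture's height over the tangent of half this angle, whatever the lens; pixels are square), "cx", "cy" (the principal point, pixels), "position" and "rotation" of the camera in the world. Camera axes: x right, y up, looking along -z (the intrinsics and any distortion apply to the point x, -y, -z); pixel columns grow to the right and rows downward; lengths in m; the calibration is good to about 2 mm. A picture is of the moment at which its call begins. There is no depth.
- ticket.sign_off(): hands the job in, once; it reports no verdict.
The state is a dict: "t": time; "joint_positions": joint angles; "joint_velocities": joint speeds; "tau": joint torques, N m; "ee_pos": TCP position; "orientation": TCP orientation; "force": force on the tool from outside, world axes, zero at the start; "ft_torque": the same for the moment, N m; "width": finger opening in m.
Only numpy, scipy, OpenCV 4.12 (cv2) and the standard library are available. Lean on these libraries where they do the work, as an engineer would, in place of code of your own. Each camera call takes 0.05 s, during which the arm holds its last target. There are 200 camera calls.

## Task

Take the air temperature in the chill box of custard cups: first shut its lid fully, then lift the green thermometer probe out of its stand and lower its rod upright through the guide hole in the middle of the lid until the red band on the rod is level with the lid's upper face. Neither the rod nor any other part of the probe may touch the lid, the box or the cups inside, and the other things on the worktop stay where they are. The program finishes while still holding the probe there, steady, upright and centred in the hole; do not let go.

Things in the scene. Friction and masses are not known exactly. Their poses are not given: they have to be found in the camera images.
- lid (a joint): hinge of the chill box's lid, rad: 0 is fully shut and level, grows as the lid's front edge rises; starts part open at 0.45 to 0.9. The hinge is stiff and the lid stays at any angle; pushing it shut takes about 1.5 to 3 N at the front edge.
- lid_hinge (a point): point on the fixed grey chill box (200 deep x 230 wide x 100 mm high, walls and floor 12 mm, open inside): middle of its rear upper edge, on the lid's hinge line, 100 mm above the worktop. x points from the front of the box to its rear (away from the robot, the box is turned by up to 0.25 rad), y along the hinge, z up. The box's front edge lies 200 mm to -x of here. The white lid is 200 x 230 x 12 mm and swings up about this line.
- lid_tab (a point): middle of the upper face of the blue tab (24 x 80 x 10 mm) at the lid's front edge, 208 mm from the hinge line and 11 mm above the lid's under side; moves with the lid. x and y in the plane of the lid (x towards the hinge), z out of its upper (outer) face.
- lid_hole (a point): centre of the round guide hole's mouth in the lid's upper face, ringed in black: 24 mm diameter, straight through the 12 mm thick lid, in the middle of the lid, 100 mm from the hinge line; moves with the lid. z out of the upper face. With the lid shut it is 112 mm above the worktop. Below it the box is empty down to its floor (12 mm above the worktop).
- probe_tip (a point): lower end of the thermometer probe's steel rod (8 mm diameter, 105 mm long from tip to the black round guard); z points up the rod to the handle. The probe weighs about 90 g.
- probe_band (a point): centre of the red band (10 mm high) on the probe's rod, on the rod's axis 70 mm above its tip.
- probe_grip (a point): centre of the probe's green handle, half-way up, on the rod's axis 142 mm above its tip. The handle measures 26 mm along its x, 20 mm along its y (flat sides, grasp here) and 62 mm along z, with a black guard 32 mm in diameter under it. z points up.
- stand_top (a point): centre of the rim of the fixed probe stand: an upright aluminium tube 38 mm in diameter on a round 84 mm foot, rim 118 mm above the worktop. The probe hangs upright in its 18 mm bore, guard on the rim, rod tip 13 mm above the worktop; lift it straight up by more than 105 mm to clear it.
- cup_left: pleated custard cup (59 mm wide, 43 high) loose on the floor of the box, left of the hole (58 mm off centre); origin under its centre
- cup_right: pleated custard cup (59 mm wide, 46 high) loose on the floor of the box, right of the hole (58 mm off centre); origin under its centre
- chill_box: the fixed chill box; origin under its centre on the worktop, directly below the guide hole of the shut lid; axes as lid_hinge
- probe: the probe; origin at its tip, as probe_tip
- cup_sleeve: bystander: stack of paper cups, 60 mm wide, 86 high; origin under its centre
- small_ring: bystander: steel ring cutter, 55 mm wide, 31 high; origin under its centre
- spatula: bystander: offset spatula with a wooden handle, 217 x 92 x 19 mm, lying; origin under its centre
Things that resemble listed ones, but are neither listed nor needed, are in the scene too. Of the things like the probe, leave any that is orange or yellow; of the rest the smaller one is meant.

How it is judged:
On the way, in this order (a step that is already met when the one before it is completed fails the run):
1. the lid is fully shut, the probe still in its stand (value of joint lid below 0.03 rad and height (world z) of probe_tip below 0.06 m), for 0.2 s.
2. the probe is lifted clear of its stand, the lid still shut (value of joint lid below 0.03 rad and height (world z) of probe_tip above 0.12 m and contact force between the fingers and probe above 1 N), for 0.1 s.
At the end, for the whole second after the job is handed in: Lid shut to within 0.03 rad; the probe, held by the fingers alone and at rest, hangs in the guide hole within 0.1 rad of upright, its red band within 5 mm of the hole's axis and within 8 mm of the height of the lid's upper face, its tip within 7 mm of the axis, touching neither lid nor box (value of joint lid below 0.03 rad and horizontal distance between probe_band and lid_hole below 0.005 m and horizontal distance between probe_tip and lid_hole below 0.007 m and z of probe_band in the frame of lid_hole between -0.008 and 0.008 m and angle between probe_tip's own z axis and vertical below 0.1 rad and contact force between probe and chill_box below 0.2 N and contact force between the fingers and probe above 1 N and linear speed of probe below 0.02 m/s); the arm keeps its last pose, push and grip.
It fails at once if the probe touches the lid or the box (contact force between probe and chill_box above 0.3 N).
It fails at once if the probe touches a cup in the box (contact force between probe and cup_left above 0.3 N or contact force between probe and cup_right above 0.3 N).
It fails at once if a bystander or a cup in the box is moved by more than 25 mm (distance of any of cup_sleeve, small_ring, spatula, cup_left, cup_right from where it was at the start of the episode above 0.025 m).
It also fails if it takes over 67 s, if anything falls off the work surface, if the arm or the gripper's body presses on something with over 40 N, if the wrist force passes 120 N, or if a joint passes its speed limit or range.

## Working session

There is one attempt and no reset: what is moved stays moved. The work goes in short steps, Python scripts to look and compute and a shell command to move; the robot and the scene stay as the last step left them, time stands still between calls to the robot, and variables do not carry over. Pictures are saved under pics/ and viewed, about 8 in all and at most 12, crops included, and the job is handed in when it is done.

```bash
mkdir -p pics
cat > h.py <<'E'
import numpy as np, cv2
from cell import telemetry, cams, ticket
from scipy.spatial.transform import Rotation as R
def cap(n,save=None):
    d=cams.capture(n)
    if save: cv2.imwrite('pics/'+save,d['color'])
    return d
def info(d): return {k:v for k,v in d.items() if k!='color'}
E
python3 - <<'E'
from h import *
print(telemetry.state())
a=cap('scene','s1.png');b=cap('side','d1.png');w=cap('wrist','w1.png')
for d in (a,b,w): print(info(d))
import pickle; pickle.dump((a,b,w),open('c1.pkl','wb'))
E
```

```text
{'t': 0.0, 'joint_positions': array([-1.36730235e+00,  1.81499032e-01,  1.60799492e+00, -2.34524230e-05,
        1.35377775e+00, -2.06324130e-01]), 'joint_velocities': array([-5.10452788e-04,  1.12154684e-05, -6.01906475e-04,  1.28224672e-03,
       -9.99957011e-04,  5.66242845e-04]), 'tau': array([ 7.38679992e-04, -4.33867979e+01, -3.41852224e+01,  7.02225859e-02,
        3.83084826e-02, -1.42119015e-04]), 'ee_pos': array([ 0.22899777, -0.52688535,  0.25184006]), 'orientation': array([2.94890268, 1.56911712, 1.78792953]), 'force': array([ 0.5981618 , -0.37229602, -0.11228334]), 'ft_torque': array([ 0.00277327, -0.03046281,  0.01230337]), 'width': 0.0881652493817769}
{'fovy': 43.339589344503935, 'cx': 252.65590778101253, 'cy': 186.8633077090004, 'position': array([-0.2882454 ,  0.48231073,  1.12196461]), 'rotation': array([ 0.81886382,  0.0038586 , -2.18695397])}
{'fovy': 47.906574169248756, 'cx': 259.5756099189289, 'cy': 192.7283922999425, 'position': array([ 0.36538634, -1.18423016,  0.87091158]), 'rotation': array([ 0.95507086, -0.00744698, -0.17055675])}
{'fovy': 65.02065781170005, 'cx': 256.3826477812902, 'cy': 188.40610040145197, 'position': array([ 0.29922541, -0.49632339,  0.38481532]), 'rotation': array([-0.30152187,  0.00152539, -1.16050359])}
```

View pics/s1.png

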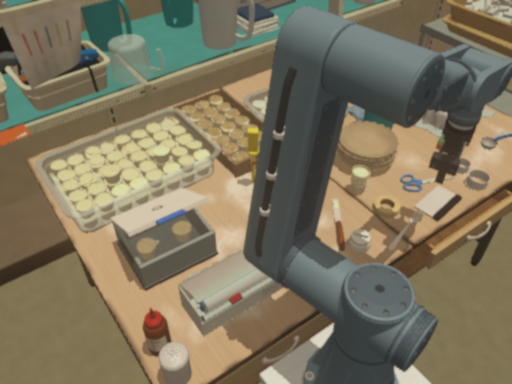

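View pics/d1.png

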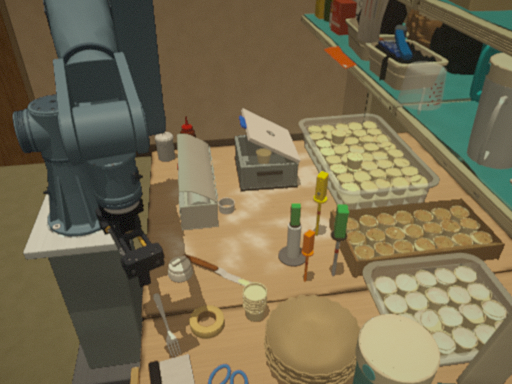

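The scene view shows the box (about 165,240) with its lid part open and the blue tab at (170,217); the arm hides the stand. In the side view the smaller green probe is in the aluminium stand at (295,215), the bigger green one is at (341,220), and the box is at (265,160).

Run:
```python
import cv2,numpy as np
a=cv2.imread('pics/d1.png');s=cv2.imread('pics/s1.png')
A=cv2.resize(a[100:200,220:320],(400,400),interpolation=cv2.INTER_CUBIC)
B=cv2.resize(a[190:290,270:370],(400,400),interpolation=cv2.INTER_CUBIC)
cv2.imwrite('pics/c1.png',np.hstack([A,B]))
```

```text
(no output)
```

View pics/c1.png

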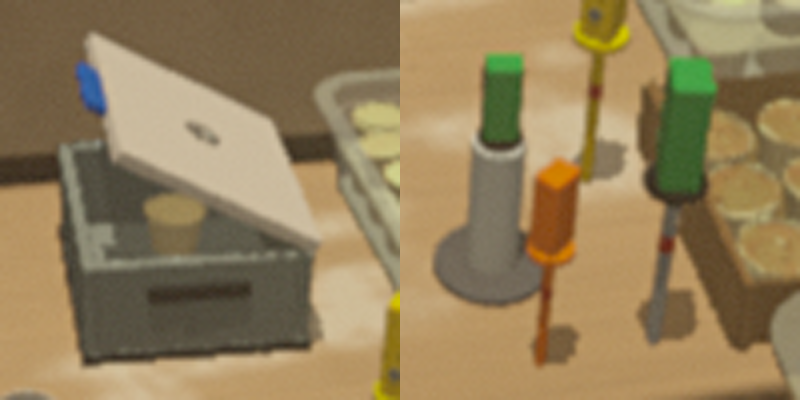

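```bash
cat >> h.py <<'E'
def cam(d):
    f=192/np.tan(np.radians(d['fovy'])/2)
    return f,R.from_euler('xyz',d['rotation']).as_matrix(),np.array(d['position'])
def ray(d,u,v):
    f,M,p=cam(d); r=M@np.array([(u-d['cx'])/f,-(v-d['cy'])/f,-1]); return p,r/np.linalg.norm(r)
def onz(d,u,v,z):
    p,r=ray(d,u,v); return p+r*(z-p[2])/r[2]
def proj(d,P):
    f,M,p=cam(d); q=M.T@(np.array(P)-p); return d['cx']+f*q[0]/-q[2], d['cy']-f*q[1]/-q[2]
def tri(rs):
    A=sum(np.eye(3)-np.outer(r,r) for p,r in rs); b=sum((np.eye(3)-np.outer(r,r))@p for p,r in rs); return np.linalg.solve(A,b)
E
python3 - <<'E'
from h import *
import pickle
np.set_printoptions(precision=4,suppress=True)
a,b,w=pickle.load(open('c1.pkl','rb'))
for n,u,v,z in [('FRtop',240.75,165.5,.1),('FRbot',241.2,189.5,0),('RRbot',297.5,186.5,0),('RRtop',299,161,.1),('rim',294.5,225.75,.118),('htop',296,205.5,.186),('foot',292.25,256,.005),('orangetip',405/4+0,0,0)][:7]:
    print(n,onz(b,u,v,z))
s=a['color'].astype(int)
B=cv2.resize(a['color'][180:290,105:225],(480,440),interpolation=cv2.INTER_CUBIC)
hsv=cv2.cvtColor(w['color'],cv2.COLOR_BGR2HSV)
cv2.imwrite('pics/c2.png',B)
for n,d in (('s',a),('d',b)):
    h=cv2.cvtColor(d['color'],cv2.COLOR_BGR2HSV)
    for c,lo,hi in (('blue',(105,120,60),(125,255,255)),('green',(50,120,50),(75,255,255))):
        k,l,st,ce=cv2.connectedComponentsWithStats(cv2.inRange(h,lo,hi))
        print(n,c,[(st[i],ce[i].round(1)) for i in range(1,k) if st[i,4]>20])
E
```

```text
FRtop [0.5201 0.0563 0.1   ]
FRbot [0.5201 0.0576 0.    ]
RRbot [0.7208 0.0442 0.    ]
RRtop [0.7225 0.0538 0.1   ]
rim [ 0.6191 -0.3051  0.118 ]
htop [ 0.6197 -0.3038  0.186 ]
foot [ 0.6188 -0.3047  0.005 ]
s blue [(array([158, 211,  26,  13,  78], dtype=int32), array([170.3, 216.6]))]
s green []
d blue [(array([240, 116,   6,  12,  45], dtype=int32), array([242.4, 121.8]))]
d green [(array([292, 204,   8,   6,  41], dtype=int32), array([295.6, 206.1])), (array([336, 205,  13,  32, 218], dtype=int32), array([341.9, 218.1]))]
```

View pics/c2.png

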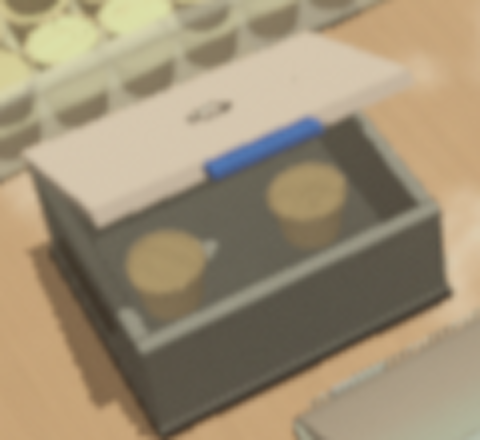

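The box's front upper corners lie at crop (145,345) and (437,207), the tab at about (264,150) and the hole ring at (209,111).

Run:
```python
from h import *
import pickle
np.set_printoptions(precision=4,suppress=True)
a,b,w=pickle.load(open('c1.pkl','rb'))
for n,u,v,z in [('FLtop',145,347,.1),('FRtop',438,207,.1),('FLbot',165,434,0),('FRbot',451,292,0),('RLbot',50,252,0)]:
    print(n,onz(a,105+u/4,180+v/4,z))
print('tab',tri([ray(a,170.3,216.6),ray(b,242.4,121.8)]))
print('hole',tri([ray(a,105+209/4,180+111/4),ray(b,220+203/4,100+131/4)]))
print('lid FR cor',tri([ray(a,105+410/4,180+74/4),ray(b,220+315/4,100+243/4)]))
print('lid FL..',tri([ray(a,105+98/4,180+220/4),ray(b,220+90/4,100+35/4)]))
```

```text
FLtop [0.525  0.2708 0.1   ]
FRtop [0.5172 0.0485 0.1   ]
FLbot [0.5278 0.2719 0.    ]
FRbot [0.5191 0.0428 0.    ]
RLbot [0.7281 0.2694 0.    ]
tab [0.5418 0.1609 0.2103]
hole [0.6403 0.1569 0.1609]
lid FR cor [ 0.6794 -0.0043  0.1117]
lid FL.. [0.555  0.273  0.2048]
```

```bash
cat >> h.py <<'E'
def go(P,jaw=None):
    """print total shift (scaled units, tool axes) to P; turn to make tool x straight down, tool z along heading jaw (mod pi)"""
    np.set_printoptions(precision=4,suppress=True)
    s=telemetry.state(); M=R.from_euler('xyz',s['orientation']).as_matrix()
    print('t',s['t'],'pos',s['ee_pos'],'F',s['force'],'w',s['width'],'jaw heading',np.arctan2(M[1,2],M[0,2]),'x axis',M[:,0],'q6',s['joint_positions'][5])
    d=M.T@(np.array(P)-s['ee_pos'])/0.5
    print('shift units',d,'rows',np.linalg.norm(d)/.0834)
    h=np.arctan2(M[1,2],M[0,2]) if jaw is None else jaw
    for k in (0,np.pi):
        z=np.array([np.cos(h+k),np.sin(h+k),0]);x=np.array([0,0,-1.]);T=np.stack([x,np.cross(z,x),z],1)
        print('turn units',R.from_matrix(M.T@T).as_rotvec()/.1, 'shift in target axes',T.T@(np.array(P)-s['ee_pos'])/.5)
E
python3 - <<'E'
from h import *
import pickle
a,b,w=pickle.load(open('c1.pkl','rb'))
go([.548,.161,.26])
print('orange tip',onz(b,305,280.5,0),'bigtip',onz(b,333.75,275,0),'yellow tip',onz(b,270+188/4,190+180/4,0))
M=R.from_euler('xyz',telemetry.state()['orientation']).as_matrix();print(M)
E
```

```text
t 0.15 pos [ 0.229 -0.527  0.252] F [-0.8469  0.2322  0.162 ] w 0.08812399299263968 jaw heading -1.1610271828481658 x axis [-0.0003  0.0012 -1.    ] q6 -0.20630161918874504
shift units [-0.0144  1.1334 -1.008 ] rows 18.187766523712554
turn units [-0.     -0.0125 -0.0023] shift in target axes [-0.0159  1.1334 -1.008 ]
turn units [31.4159 -0.0037  0.0196] shift in target axes [-0.0159 -1.1334  1.008 ]
orange tip [ 0.6324 -0.3982  0.    ] bigtip [ 0.7158 -0.3913  0.    ] yellow tip [ 0.7166 -0.2217  0.    ]
[[-0.0003  0.9172  0.3984]
 [ 0.0012  0.3984 -0.9172]
 [-1.      0.0002 -0.0012]]
```

```bash
python3 -m jog '[[-0.08,0,0,0,0,0,1],[-0.08,0,0,0,0,0,1],[0,0.057,-0.05,0,0,0,1],[0,0.057,-0.05,0,0,0,1],[0,0.057,-0.05,0,0,0,1]]' 20
python3 -m jog '[[0,0.057,-0.05,0,0,0,1],[0,0.057,-0.05,0,0,0,1],[0,0.057,-0.05,0,0,0,1],[0,0.057,-0.05,0,0,0,1],[0,0.057,-0.05,0,0,0,1]]'
python3 -m jog '[[0,0.057,-0.05,0,0,0,1],[0,0.057,-0.05,0,0,0,1],[0,0.057,-0.05,0,0,0,1],[0,0.057,-0.05,0,0,0,1],[0,0.057,-0.05,0,0,0,1]]'
python3 -c "
from h import *
go([.548,.161,.26])"
```

```text
t: 0.57
ee_pos: [0.2753, -0.4256, 0.3326]
orientation: [3.024, 1.564, 1.854]
force: [1.0, 0.3, 0.8]
width: 0.0568
t: 0.98
ee_pos: [0.3593, -0.247, 0.3332]
orientation: [2.93, 1.564, 1.756]
force: [-0.1, 0.6, 0.7]
width: 0.0239
t: 1.4
ee_pos: [0.4437, -0.0669, 0.3342]
orientation: [2.718, 1.565, 1.542]
force: [1.6, 0.1, 0.3]
width: 0.0007
t 1.4 pos [ 0.4437 -0.0669  0.3342] F [1.5652 0.0759 0.2753] w 0.0007285489632528001 jaw heading -1.1759641802062288 x axis [ 0.0002  0.0057 -1.    ] q6 0.7567508686857958
shift units [ 0.151   0.3675 -0.3398] rows 6.268816115343035
turn units [-0.0001 -0.0516 -0.0233] shift in target axes [ 0.1484  0.3678 -0.3406]
turn units [31.4157 -0.0366  0.0811] shift in target axes [ 0.1484 -0.3678  0.3406]
```

```bash
python3 -m jog '[[0,0.062,-0.057,0,0,0,1],[0,0.062,-0.057,0,0,0,1],[0,0.062,-0.057,0,0,0,1],[0,0.062,-0.057,0,0,0,1],[0,0.062,-0.057,0,0,0,1]]'
python3 -m jog '[[0,0.062,-0.057,0,-0.05,0,1],[0.04,0,0,0,0,0,1],[0.04,0,0,0,0,0,1],[0.03,0,0,0,0,0,1],[0.02,0,0,0,0,0,1]]'
python3 -c "
from h import *
a=cap('scene');b=cap('side');
go([.548,.161,.26])
B=cv2.resize(a['color'][180:290,105:225],None,fx=3.2,fy=3.2,interpolation=cv2.INTER_CUBIC)
A=cv2.resize(b['color'][80:190,210:330],None,fx=3.2,fy=3.2,interpolation=cv2.INTER_CUBIC)
cv2.imwrite('pics/c3.png',np.hstack([B,A]))
"
```

```text
t: 1.82
ee_pos: [0.5284, 0.1237, 0.335]
orientation: [2.538, 1.566, 1.363]
force: [1.6, -1.0, 0.7]
width: 0.0005
t: 2.23
ee_pos: [0.5481, 0.1724, 0.2689]
orientation: [1.533, 1.563, 0.37]
force: [0.2, -0.7, -0.3]
width: 0.0005
t 2.3333 pos [0.5474 0.1717 0.2683] F [-0.2343 -0.2028 -0.4318] w 0.0003425892842286626 jaw heading -1.1639282178820793 x axis [ 0.005   0.0027 -1.    ] q6 1.2595472545059265
shift units [ 0.0165 -0.0075  0.0202] rows 0.3251616628838146
turn units [-0.     -0.0044 -0.0567] shift in target axes [ 0.0166 -0.0074  0.0201]
turn units [31.4158 -0.0891  0.007 ] shift in target axes [ 0.0166  0.0074 -0.0201]
```

View pics/c3.png

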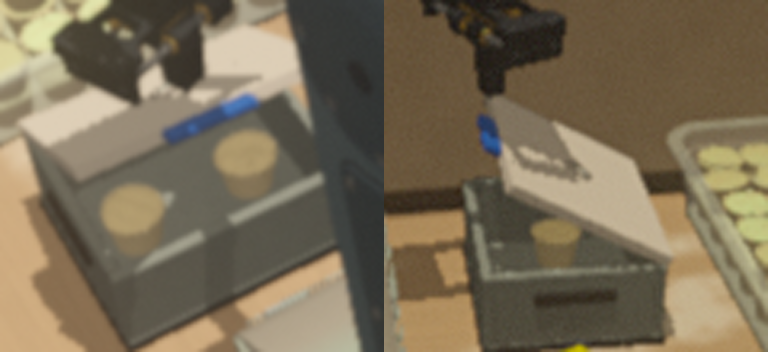

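The fingertips hang just above the lid's front edge and tab; I push down now.

```bash
python3 -m jog '[[0.03,-0.006,-0.002,0,0,0,1],[0.03,-0.006,-0.002,0,0,0,1],[0.03,-0.006,-0.002,0,0,0,1],[0.03,-0.006,-0.002,0,0,0,1],[0.03,-0.006,-0.002,0,0,0,1]]'
python3 -m jog '[[0.025,-0.004,-0.002,0,0,0,1],[0.025,-0.004,-0.002,0,0,0,1],[0.025,-0.004,-0.002,0,0,0,1],[0.015,0,0,0,0,0,1],[0.015,0,0,0,0,0,1]]'
python3 -c "
from h import *
go([.523,.165,.126])"
```

```text
t: 2.75
ee_pos: [0.5371, 0.1692, 0.2004]
orientation: [1.38, 1.551, 0.213]
force: [0.7, 0.6, 1.0]
width: 0.0005
t: 3.17
ee_pos: [0.5337, 0.1679, 0.1512]
orientation: [1.361, 1.545, 0.19]
force: [-0.9, 1.3, 1.4]
width: 0.0004
t 3.1667 pos [0.5337 0.1679 0.1512] F [-0.901   1.324   1.4275] w 0.00042580503062899844 jaw heading -1.1714451844409701 x axis [ 0.0255  0.0049 -0.9997] q6 1.2613905712787576
shift units [ 0.0497 -0.0232 -0.0033] rows 0.6593620795559345
turn units [ 0.0007  0.0541 -0.2541] shift in target axes [ 0.0503 -0.022  -0.003 ]
turn units [-31.4126   0.3991   0.085 ] shift in target axes [0.0503 0.022  0.003 ]
```

```bash
python3 -m jog '[[0.015,-0.003,0,0,0,0,1],[0.015,-0.003,0,0,0,0,1],[0.012,0,0,0,0,0,1],[0.012,0,0,0,0,0,1],[0.006,0,0,0,0,0,1]]'
python3 -m jog '[[0.006,0,0,0,0,0,1],[0.006,0,0,0,0,0,1],[0.006,0,0,0,0,0,1],[0.006,0,0,0,0,0,1],[0.006,0,0,0,0,0,1]]'
python3 -c "
from h import *
go([.523,.165,.126])"
```

```text
t: 3.58
ee_pos: [0.5337, 0.1665, 0.1259]
orientation: [1.348, 1.542, 0.176]
force: [-24.9, -3.0, 49.1]
width: 0.0003
t: 4.0
ee_pos: [0.5336, 0.1665, 0.1262]
orientation: [1.232, 1.546, 0.064]
force: [-13.7, -2.1, 27.2]
width: 0.0001
t 4.0 pos [0.5336 0.1665 0.1262] F [-13.6799  -2.0761  27.1602] w 5.5330432573150016e-05 jaw heading -1.1685845908157129 x axis [ 0.0247  0.0016 -0.9997] q6 1.2593854990112165
shift units [-0.0002 -0.0207 -0.0055] rows 0.2570626593136543
turn units [ 0.001   0.0821 -0.2333] shift in target axes [ 0.0004 -0.0207 -0.0055]
turn units [-31.4126   0.3665   0.129 ] shift in target axes [0.0004 0.0207 0.0055]
```

The lid seated at the expected height (force spike at 0.126). Lifting off and measuring the hole.

```bash
python3 -m jog '[[-0.01,0,0,0,0,0,1],[-0.04,0,0,0,0,0,1],[-0.08,0,0,0,0.08,-0.23,1],[-0.08,0,0,0,0,0,1],[-0.08,0,0,0,0,0,0]]'
python3 -m jog '[[-0.04,0.05,0.02,0,0,0,0],[0,0,0,0,0,0,0],[0,0,0,0,0,0,0],[0,0,0,0,0,0,0],[0,0,0,0,0,0,0]]'
python3 -c "
from h import *
import pickle
a=cap('scene');b=cap('side');w=cap('wrist')
pickle.dump((a,b,w),open('c4.pkl','wb'))
go([.523,.165,.126])
print(info(w))
P=np.array([.622,.156,.112])
for d in (a,b,w): print(proj(d,P))
B=cv2.resize(a['color'][190:290,110:210],(240,240),interpolation=cv2.INTER_CUBIC)
A=cv2.resize(b['color'][100:200,220:320],(240,240),interpolation=cv2.INTER_CUBIC)
cv2.imwrite('pics/c4.png',np.hstack([cv2.resize(w['color'],(512,384)),np.vstack([B,A])[:384]]))
"
```

```text
t: 4.42
ee_pos: [0.527, 0.1655, 0.2664]
orientation: [-1.81, 1.552, -2.979]
force: [-0.2, 0.3, -0.3]
width: 0.0052
t: 4.83
ee_pos: [0.5593, 0.1663, 0.2961]
orientation: [-0.829, 1.568, -1.997]
force: [-0.9, 0.8, -0.4]
width: 0.0383
t 4.9833 pos [0.5589 0.1663 0.2958] F [-0.2322  0.4836 -0.4317] w 0.05019317009175365 jaw heading -1.1681811836554596 x axis [-0.0021 -0.0023 -1.    ] q6 1.2553549579868477
shift units [ 0.3398 -0.0662 -0.0262] rows 4.162548233524647
turn units [-0.      0.0129  0.0287] shift in target axes [ 0.3396 -0.0672 -0.0258]
turn units [31.4159  0.045  -0.0202] shift in target axes [0.3396 0.0672 0.0258]
{'fovy': 65.02065781170005, 'cx': 256.3826477812902, 'cy': 188.40610040145197, 'position': array([0.6296, 0.1969, 0.4283]), 'rotation': array([-0.3049, -0.0012, -1.1677])}
(np.float64(162.47546702566163), np.float64(222.87416113124937))
(np.float64(265.07734646551705), np.float64(145.86832841535238))
(np.float64(289.82956258446814), np.float64(117.13792719963895))
```

View pics/c4.png

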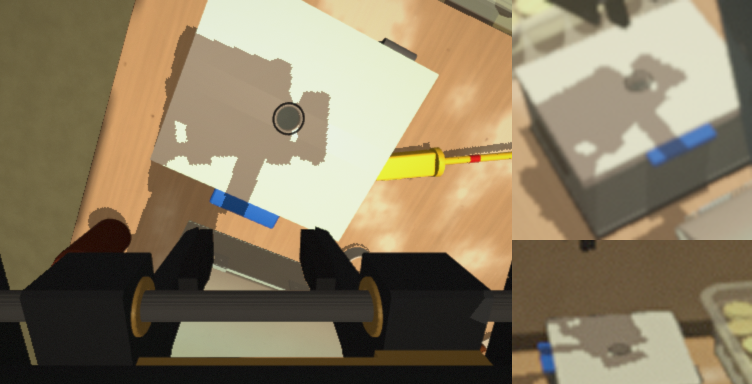

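Lid is shut (tab flat, face level). In the wrist picture the hole ring is at (288,118), my box estimate predicts (290,117). A yellow look-alike is at (410,163).

```bash
python3 -c "
from h import *
import pickle
np.set_printoptions(precision=4,suppress=True)
a,b,w=pickle.load(open('c4.pkl','rb'))
g=cv2.cvtColor(w['color'],cv2.COLOR_BGR2GRAY)[95:142,262:315]
m=(g<75).astype(np.uint8)
cs,_=cv2.findContours(m,cv2.RETR_EXTERNAL,cv2.CHAIN_APPROX_NONE)
c=max(cs,key=cv2.contourArea);e=cv2.fitEllipse(c);print(e)
u,v=e[0][0]+262,e[0][1]+95
print(u,v,onz(w,u,v,.112))
print('yellow tip in wrist',proj(w,[.7166,-.2217,0]))
go([.55,-.30,.33])
go([.55,-.30,.33],-1.57)
"
```

```text
((26.09568977355957, 23.128408432006836), (30.070850372314453, 31.32581329345703), 27.366979598999023)
288.09568977355957 118.12840843200684 [0.6204 0.1572 0.112 ]
yellow tip in wrist (np.float64(546.8123207525084), np.float64(154.7958653259658))
t 4.9833 pos [0.5589 0.1663 0.2958] F [-0.2322  0.4836 -0.4317] w 0.05019317009175365 jaw heading -1.1681811836554596 x axis [-0.0021 -0.0023 -1.    ] q6 1.2553549579868477
shift units [-0.0662 -0.3821  0.8511] rows 11.214487245842873
turn units [-0.      0.0129  0.0287] shift in target axes [-0.0684 -0.3819  0.851 ]
turn units [31.4159  0.045  -0.0202] shift in target axes [-0.0684  0.3819 -0.851 ]
t 4.9833 pos [0.5589 0.1663 0.2958] F [-0.2322  0.4836 -0.4317] w 0.05019317009175365 jaw heading -1.1681811836554596 x axis [-0.0021 -0.0023 -1.    ] q6 1.2553549579868477
shift units [-0.0662 -0.3821  0.8511] rows 11.214487245842873
turn units [4.0182 0.0184 0.0257] shift in target axes [-0.0684 -0.0186  0.9326]
turn units [-27.3977  -0.0357   0.0256] shift in target axes [-0.0684  0.0186 -0.9326]
```

```bash
python3 -m jog '[[-0.07,0,0,0,0,0,0],[0,-0.031,0.07,0,0,0,0],[0,-0.031,0.07,0,0,0,0],[0,-0.031,0.07,0,0,0,0],[0,-0.031,0.07,0,0,0,0]]'
python3 -m jog '[[0,-0.031,0.07,0,0,0,0],[0,-0.031,0.07,0,0,0,0],[0,-0.031,0.07,0,0,0,0],[0,-0.031,0.07,0,0,0,0],[0,-0.031,0.07,0,0,0,0]]'
python3 -m jog '[[0,-0.031,0.07,0,0,0,0],[0,-0.031,0.07,0,0,0,0],[0,-0.031,0.07,0,0,0,0],[0,0,0,0,0,0,0],[0,0,0,0,0,0,0]]'
python3 -c "
from h import *
import pickle
w=cap('wrist','w5.png')
pickle.dump(w,open('c5.pkl','wb'))
go([.55,-.33,.33])
for P in [[.619,-.304,.186],[.619,-.304,.118],[.619,-.304,.0]]: print(proj(w,P))
"
```

```text
t: 5.4
ee_pos: [0.5534, 0.0167, 0.3266]
orientation: [-1.949, 1.559, -3.103]
force: [0.0, 0.0, -0.1]
width: 0.0837
t: 5.82
ee_pos: [0.5493, -0.1817, 0.3223]
orientation: [-2.123, 1.553, 3.009]
force: [1.2, 0.4, -0.0]
width: 0.0883
t: 6.23
ee_pos: [0.5445, -0.3087, 0.3155]
orientation: [-2.227, 1.545, 2.896]
force: [-0.5, 0.9, 0.2]
width: 0.0883
t 6.2833 pos [ 0.5443 -0.3086  0.3152] F [ 0.0956 -0.4783 -0.1466] w 0.08835991160293376 jaw heading -1.1597715042605472 x axis [-0.0261  0.0059 -0.9996] q6 0.4611137652883763
shift units [-0.0302 -0.0073  0.0433] rows 0.6390005716197942
turn units [ 0.0017 -0.1578  0.2156] shift in target axes [-0.0297 -0.0066  0.0438]
turn units [-31.4114  -0.3386  -0.2479] shift in target axes [-0.0297  0.0066 -0.0438]
(np.float64(289.9329793562935), np.float64(99.39967555164594))
(np.float64(284.0885751385999), np.float64(97.00218070146668))
(np.float64(278.14439400730504), np.float64(94.56375530856396))
```

View pics/w5.png

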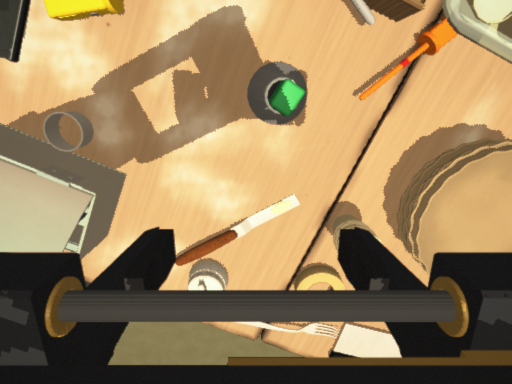

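The handle's top face is at (289,97), turned relative to the jaws, with the stand ring under it; the orange probe's tip is at (362,97), well beside it. Measure the handle's yaw.

```bash
python3 -c "
from h import *
import pickle
np.set_printoptions(precision=4,suppress=True)
w=pickle.load(open('c5.pkl','rb'))
h=cv2.cvtColor(w['color'],cv2.COLOR_BGR2HSV)
m=cv2.inRange(h,(45,100,40),(85,255,255)); m[:60]=0;m[140:]=0
vals=h[...,2][m>0];print(np.percentile(vals,[5,25,50,75,95]))
t=((m>0)&(h[...,2]>np.percentile(vals,[5,95]).mean())).astype(np.uint8)
for k in (m,t):
  cs,_=cv2.findContours(k,cv2.RETR_EXTERNAL,cv2.CHAIN_APPROX_NONE);c=max(cs,key=cv2.contourArea)
  bx=cv2.boxPoints(cv2.minAreaRect(c));Q=np.array([onz(w,u,v,.186) for u,v in bx]);print(cv2.contourArea(c),bx.round(1).tolist());print(Q.mean(0))
  for i in range(2):
    e=Q[i+1]-Q[i];print(np.linalg.norm(e),np.arctan2(e[1],e[0]))
cv2.imwrite('pics/c6.png',cv2.resize(w['color'][60:130,240:320],None,fx=7,fy=7,interpolation=cv2.INTER_CUBIC))
"
```

```text
[ 72. 122. 145. 230. 236.]
787.0 [[265.79998779296875, 102.80000305175781], [283.8999938964844, 75.5999984741211], [306.29998779296875, 90.5], [288.20001220703125, 117.80000305175781]]
[ 0.6195 -0.3002  0.186 ]
0.025718689247690076 -0.18719208177502603
0.021940741815241204 -1.7108968019768132
364.0 [[273.6000061035156, 98.0999984741211], [286.79998779296875, 78.19999694824219], [305.29998779296875, 90.5], [292.1000061035156, 110.4000015258789]]
[ 0.6224 -0.3019  0.186 ]
0.01865244802974825 -0.1837260480882864
0.0181316989830304 -1.7111629510438355
```

View pics/c6.png

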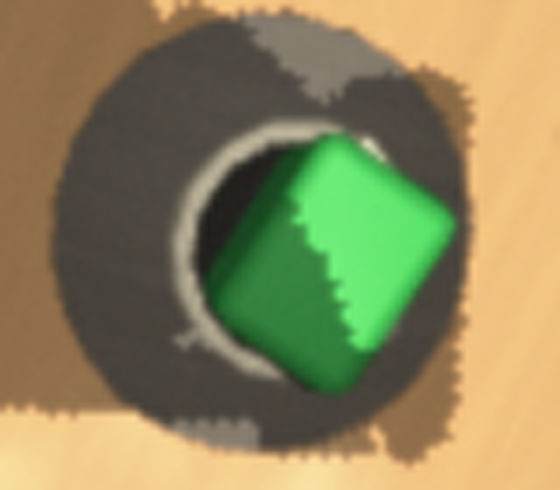

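```bash
python3 -c "
from h import *
import pickle
np.set_printoptions(precision=4,suppress=True)
a,b,_=pickle.load(open('c1.pkl','rb'));w=pickle.load(open('c5.pkl','rb'))
for u,v in ((288.1,96.9),(289,97)): print(onz(w,u,v,.186))
for z in (.12,.14,.16,.18,.2,.22): print(z,proj(b,[.632,-.398,z]),proj(w,[.632,-.398,z]))
print(proj(w,[.632,-.398,0]))
go([.619,-.303,.28],-1.735)
"
```

```text
[ 0.6202 -0.3018  0.186 ]
[ 0.6204 -0.3025  0.186 ]
0.12 (np.float64(308.0146014441403), np.float64(247.60579619618682)) (np.float64(369.87251898401917), np.float64(122.40275642754624))
0.14 (np.float64(308.58583288152164), np.float64(241.72541335093774)) (np.float64(376.72351756168945), np.float64(124.59457830435647))
0.16 (np.float64(309.1692762296754), np.float64(235.7193183933743)) (np.float64(384.4987213182552), np.float64(127.08207870259669))
0.18 (np.float64(309.765327323074), np.float64(229.5834365158277)) (np.float64(393.3986708199439), np.float64(129.9294160358561))
0.2 (np.float64(310.3743992903812), np.float64(223.31351488039834)) (np.float64(403.6864499401021), np.float64(133.2207580327511))
0.22 (np.float64(310.9969235093707), np.float64(216.90511278880604)) (np.float64(415.71412964639325), np.float64(137.0687418279076))
(np.float64(341.37257356326154), np.float64(113.28484417681032))
t 6.2833 pos [ 0.5443 -0.3086  0.3152] F [ 0.0956 -0.4783 -0.1466] w 0.08835991160293376 jaw heading -1.1597715042605472 x axis [-0.0261  0.0059 -0.9996] q6 0.4611137652883763
shift units [0.0665 0.1429 0.0505] rows 1.9846780477570565
turn units [ 5.7536 -0.0914  0.255 ] shift in target axes [ 0.0703  0.1456 -0.0355]
turn units [-25.66    -0.3365  -0.1207] shift in target axes [ 0.0703 -0.1456  0.0355]
```

```bash
python3 -c "
from h import *
import pickle
np.set_printoptions(precision=4,suppress=True)
a,b,_=pickle.load(open('c1.pkl','rb'));w=pickle.load(open('c5.pkl','rb'))
for n,p,q in (('tip',(362,98),(305,280.5)),('guard',(424,48),(307.5,253)),('htop',(450,27),(310,232))):
  r1,r2=ray(w,*p),ray(b,*q);X=tri([r1,r2]);print(n,X,proj(w,X),proj(b,X),onz(w,*p,0))
"
```

```text
tip [ 0.6455 -0.408   0.0102] (np.float64(354.2205987414237), np.float64(107.73990148264403)) (np.float64(310.8929836739142), np.float64(279.9216231199226)) [ 0.6622 -0.4145  0.    ]
guard [ 0.6713 -0.404   0.1185] (np.float64(394.0534376599922), np.float64(88.95462608329768)) (np.float64(323.4835285586392), np.float64(247.90870106936347)) [ 0.7514 -0.4581  0.    ]
htop [ 0.6747 -0.3897  0.1791] (np.float64(411.86888179447897), np.float64(78.09046797306593)) (np.float64(325.3774426809957), np.float64(225.97070051525654)) [ 0.7862 -0.4751  0.    ]
```

```bash
python3 -c "
from h import *
import pickle
b=cap('side');pickle.dump(b,open('c7.pkl','wb'))
cv2.imwrite('pics/c7.png',cv2.resize(b['color'][80:330,180:440],None,fx=2.3,fy=2.3,interpolation=cv2.INTER_CUBIC))
"
```

```text
(no output)
```

View pics/c7.png

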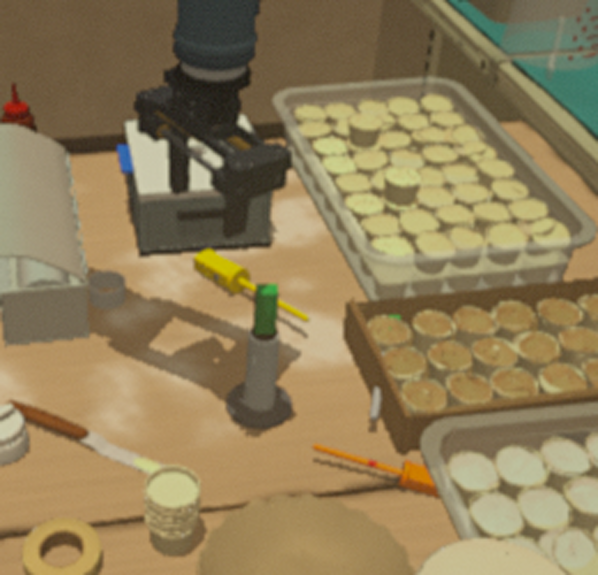

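The look-alikes have toppled and lie flat (nothing of mine touched them); the wanted probe is still upright in its stand, so the space around it is free.

```bash
python3 -m jog '[[0,0,0,0.96,-0.015,0.042,0.35],[0,0,0,0.96,-0.015,0.042,0.35],[0,0,0,0.96,-0.015,0.042,0.35],[0,0,0,0.96,-0.015,0.042,0.35],[0,0,0,0.96,-0.015,0.042,0.35]]'
python3 -m jog '[[0,0,0,0.96,-0.015,0.042,0.35],[0.02,0.048,-0.012,0,0,0,0.35],[0.02,0.048,-0.012,0,0,0,0.35],[0.02,0.048,-0.012,0,0,0,0.35],[0,0,0,0,0,0,0.35]]'
python3 -c "
from h import *
w=cap('wrist','w8.png')
go([.620,-.303,.155],-1.735)
h=cv2.cvtColor(w['color'],cv2.COLOR_BGR2HSV)
m=cv2.inRange(h,(45,100,40),(85,255,255))
cs,_=cv2.findContours(m,cv2.RETR_EXTERNAL,cv2.CHAIN_APPROX_NONE);c=max(cs,key=cv2.contourArea);r=cv2.minAreaRect(c);print(r,proj(w,[.62,-.303,.186]),proj(w,[.62,-.303,.124]))
"
```

```text
t: 6.75
ee_pos: [0.5459, -0.2981, 0.3148]
orientation: [-2.37, 1.564, 2.266]
force: [-0.9, -0.0, -0.0]
width: 0.058
t: 7.17
ee_pos: [0.6236, -0.2818, 0.2861]
orientation: [2.725, 1.567, 0.98]
force: [-0.6, 0.5, -0.7]
width: 0.0573
t 7.2167 pos [ 0.6225 -0.282   0.2872] F [-0.2168  0.0888  0.9687] w 0.057457682354553924 jaw heading -1.7443485767459816 x axis [ 0.0018  0.0025 -1.    ] q6 1.1441304027928174
shift units [0.2643 0.002  0.043 ] rows 3.211395092719008
turn units [-0.0935 -0.0275 -0.0135] shift in target axes [0.2645 0.002  0.0423]
turn units [31.3224 -0.0212  0.0431] shift in target axes [ 0.2645 -0.002  -0.0423]
((280.0, 185.0), (44.0, 26.0), 90.0) (np.float64(283.223742708592), np.float64(193.1415974127125)) (np.float64(278.17568390807435), np.float64(174.0690577080789))
```

```bash
python3 -m jog '[[0,0.002,0.022,0,0,0,0.35],[0,0,0.021,0,0,0,0.35],[0.05,0,0,0,0,0,0.35],[0.05,0,0,0,0,0,0.35],[0,0,0,0,0,0,0.35]]'
python3 -c "
from h import *
w=cap('wrist','w9.png')
go([.620,-.303,.155],-1.735)
h=cv2.cvtColor(w['color'],cv2.COLOR_BGR2HSV)
m=cv2.inRange(h,(45,100,40),(85,255,255))
cs,_=cv2.findContours(m,cv2.RETR_EXTERNAL,cv2.CHAIN_APPROX_NONE);c=max(cs,key=cv2.contourArea);r=cv2.minAreaRect(c);print(r,proj(w,[.62,-.303,.186]),proj(w,[.62,-.303,.124]))
"
```

```text
t: 7.63
ee_pos: [0.6186, -0.3049, 0.2419]
orientation: [1.3, 1.563, -0.44]
force: [-0.6, -0.2, -1.1]
width: 0.0573
t 7.6833 pos [ 0.6193 -0.3055  0.2445] F [-0.2452 -0.2735  0.0282] w 0.05737975023247593 jaw heading -1.7404766880807019 x axis [ 0.0089 -0.0047 -0.9999] q6 1.109928361035399
shift units [ 0.179  -0.0011 -0.0057] rows 2.1474691369506616
turn units [-0.0546  0.0318 -0.0958] shift in target axes [ 0.179   0.0006 -0.0051]
turn units [31.3609 -0.1502 -0.0499] shift in target axes [ 0.179  -0.0006  0.0051]
((251.0, 201.5), (55.0, 28.0), 90.0) (np.float64(253.22681119411467), np.float64(212.66034513268713)) (np.float64(253.76490132018614), np.float64(186.4853682977786))
```

View pics/w9.png

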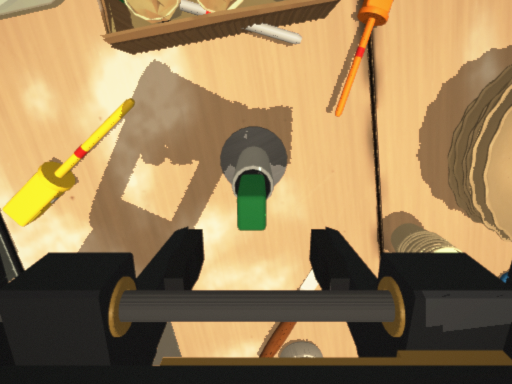

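Handle (251,200) is centred between the open jaws, aligned. Descend and grip.

```bash
python3 -m jog '[[0.04,0,-0.003,-0.05,0.03,-0.09,0.35],[0.05,0,-0.003,0,0,0,0.35],[0.05,0,0,0,0,0,0.35],[0.03,0,0,0,0,0,0.35],[0,0,0,0,0,0,0.35]]'
python3 -c "
from h import *
go([.6195,-.303,.155],-1.735)"
```

```text
t: 8.1
ee_pos: [0.6216, -0.308, 0.1658]
orientation: [1.063, 1.557, -0.674]
force: [-0.0, 0.0, -1.1]
width: 0.0575
t 8.1 pos [ 0.6216 -0.308   0.1658] F [-0.034   0.0088 -1.0724] w 0.05745630070635048 jaw heading -1.7375809733182483 x axis [ 0.0107 -0.0086 -0.9999] q6 1.1072784114579948
shift units [ 0.0215 -0.0061 -0.0094] rows 0.2900676299049909
turn units [-0.0254  0.0668 -0.1197] shift in target axes [ 0.0216 -0.0058 -0.0093]
turn units [31.3898 -0.1879 -0.1048] shift in target axes [0.0216 0.0058 0.0093]
```

```bash
python3 -m jog '[[0.011,-0.003,-0.004,-0.02,0.06,-0.11,0.35],[0.011,-0.002,-0.004,0,0,0,0.35],[0,0,0,0,0.01,-0.02,0.35],[0,0,0,0,0,0,0.35],[0,0,0,0,0,0,0.6]]' 15
python3 -m jog '[[0,0,0,0,0,0,0.8],[0,0,0,0,0,0,1],[0,0,0,0,0,0,1],[0,0,0,0,0,0,1],[0,0,0,0,0,0,1]]' 15
python3 -c "
from h import *
go([.6195,-.303,.155],-1.735)"
```

```text
t: 8.52
ee_pos: [0.6211, -0.3054, 0.159]
orientation: [1.017, 1.568, -0.719]
force: [-0.1, -0.0, 0.6]
width: 0.0523
t: 8.93
ee_pos: [0.6226, -0.3059, 0.1623]
orientation: [1.114, 1.563, -0.622]
force: [0.1, 0.3, -0.5]
width: 0.0195
t 8.9333 pos [ 0.6226 -0.3059  0.1623] F [ 0.0577  0.2739 -0.5234] w 0.019499332761788796 jaw heading -1.7352583496215233 x axis [ 0.0065 -0.0047 -1.    ] q6 1.1078611745696891
shift units [ 0.0146 -0.0071 -0.0048] rows 0.20271752254255399
turn units [-0.0025  0.0355 -0.0721] shift in target axes [ 0.0146 -0.007  -0.0047]
turn units [31.4132 -0.1133 -0.0558] shift in target axes [0.0146 0.007  0.0047]
```

Gripped (width 19.5 mm). Lift straight up.

```bash
python3 -m jog '[[-0.03,0,0,0,0,0,1],[-0.05,0,0,0,0,0,1],[-0.05,0,0,0,0,0,1],[-0.05,0,0,0,0,0,1],[-0.03,0,0,0,0,0,1]]'
python3 -m jog '[[-0.03,0,0,0,0.03,-0.06,1],[-0.05,0,0,0,0,0,1],[-0.06,0,0,0,0,0,1],[-0.03,0,0,0,0,0,1],[0,0,0,0,0,0,1]]'
python3 -c "
from h import *
go([.6204,.1572,.346])
import pickle
a=cap('scene');b=cap('side');pickle.dump((a,b),open('c10.pkl','wb'))
go([.6204,.1572,.346])
np_=cv2.resize(b['color'][80:280,210:400],None,fx=2.5,fy=2.5,interpolation=cv2.INTER_CUBIC)
cv2.imwrite('pics/c10.png',np_)
"
```

```text
t: 9.35
ee_pos: [0.6192, -0.3032, 0.2628]
orientation: [-2.136, 1.565, 2.412]
force: [0.0, 0.0, -0.2]
width: 0.02
t: 9.77
ee_pos: [0.6199, -0.3039, 0.3545]
orientation: [-2.054, 1.561, 2.494]
force: [1.0, -0.5, -1.1]
width: 0.0198
t 9.7667 pos [ 0.6199 -0.3039  0.3545] F [ 1.0264 -0.5041 -1.1114] w 0.019795411697734147 jaw heading -1.7351882192767716 x axis [-0.008   0.006  -0.9999] q6 1.107842218258319
shift units [ 0.0226 -0.1497 -0.9098] rows 11.058852430529896
turn units [ 0.0002 -0.0464  0.0886] shift in target axes [ 0.017  -0.1499 -0.9099]
turn units [-31.4153  -0.1392  -0.0729] shift in target axes [0.017  0.1499 0.9099]
t 9.8667 pos [ 0.6192 -0.3034  0.351 ] F [ 0.2645  0.2577 -1.2087] w 0.01984889289448717 jaw heading -1.7352187131989616 x axis [-0.0112  0.0084 -0.9999] q6 1.1078577796643443
shift units [ 0.0177 -0.1483 -0.909 ] rows 11.0459479199559
turn units [ 0.0004 -0.0644  0.1246] shift in target axes [ 0.01   -0.1485 -0.9091]
turn units [-31.4148  -0.1957  -0.1012] shift in target axes [0.01   0.1485 0.9091]
```

View pics/c10.png

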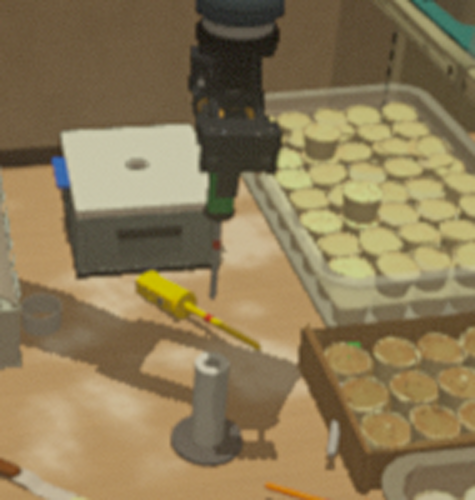

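Probe is out and clear (tip about 0.20 high, at crop (213,297)), lid shut. Carry it over the hole.

```bash
python3 -m jog '[[0,0,-0.03,0,-0.06,0.12,1],[0,-0.0125,-0.06,0,0,0,1],[0,-0.0125,-0.075,0,0,0,1],[0,-0.0125,-0.075,0,0,0,1],[0,-0.0125,-0.075,0,0,0,1]]'
python3 -m jog '[[0,-0.0125,-0.075,0,0,0,1],[0,-0.0125,-0.075,0,0,0,1],[0,-0.0125,-0.075,0,0,0,1],[0,-0.0125,-0.075,0,0,0,1],[0,-0.0125,-0.075,0,0,0,1]]'
python3 -m jog '[[0,-0.0125,-0.075,0,0,0,1],[0,-0.0125,-0.06,0,0,0,1],[0,-0.0125,-0.03,0,0,0,1],[0,0,0,0,0,0,1],[0,0,0,0,0,0,1]]'
python3 -c "
from h import *
go([.6204,.1572,.32],-1.735)"
```

```text
t: 10.28
ee_pos: [0.6166, -0.1422, 0.3379]
orientation: [-1.833, 1.557, 2.703]
force: [1.6, -0.1, -1.1]
width: 0.0197
t: 10.7
ee_pos: [0.6112, 0.0633, 0.327]
orientation: [-1.778, 1.541, 2.758]
force: [1.7, 0.6, -0.1]
width: 0.0197
t: 11.12
ee_pos: [0.5973, 0.1662, 0.3165]
orientation: [-1.724, 1.526, 2.825]
force: [0.0, 0.1, -2.0]
width: 0.0197
t 11.1167 pos [0.5973 0.1662 0.3165] F [ 0.0433  0.0879 -2.0117] w 0.019702576186537816 jaw heading -1.7337864308108986 x axis [-0.0426  0.0139 -0.999 ] q6 1.8045937429171397
shift units [-0.0092  0.0481  0.0101] rows 0.5999848729131709
turn units [ 0.0136 -0.0682  0.4428] shift in target axes [-0.007   0.0485  0.0101]
turn units [-31.3944  -0.6951  -0.107 ] shift in target axes [-0.007  -0.0485 -0.0101]
```

```bash
python3 -m jog '[[-0.01,0.02,0,0,-0.04,0.25,1],[-0.01,0.02,0.005,0,-0.03,0.2,1],[-0.005,0.01,0.004,0,0,0,1],[0,0,0,0,0,0,1],[0,0,0,0,0,0,1]]'
python3 -c "
from h import *
go([.6204,.1572,.32],-1.735)"
python3 -m jog '[[0,0,0,0,0,0,1],[0,0,0,0,0,0,1],[0,0,0,0,0,0,1],[0,0,0,0,0,0,1],[0,0,0,0,0,0,1]]'
python3 -c "
from h import *
go([.6204,.1572,.32],-1.735)"
```

```text
t: 11.53
ee_pos: [0.6236, 0.1529, 0.3267]
orientation: [0.737, 1.567, -1.001]
force: [0.5, -1.4, -0.8]
width: 0.0199
t 11.5333 pos [0.6236 0.1529 0.3267] F [ 0.5026 -1.3978 -0.8243] w 0.019912115995697328 jaw heading -1.7378194357996832 x axis [ 0.0022 -0.0035 -1.    ] q6 1.7955481854134545
shift units [ 0.0133 -0.0079 -0.0075] rows 0.2058128376685059
turn units [-0.0282  0.0307 -0.0278] shift in target axes [ 0.0133 -0.0078 -0.0075]
turn units [31.3877 -0.0436 -0.0482] shift in target axes [0.0133 0.0078 0.0075]
t: 11.95
ee_pos: [0.6244, 0.15, 0.3268]
orientation: [0.742, 1.567, -1.0]
force: [-0.8, 0.4, -1.5]
width: 0.0198
t 11.95 pos [0.6244 0.15   0.3268] F [-0.7962  0.4049 -1.4833] w 0.019800541199699068 jaw heading -1.7421714699816904 x axis [ 0.0023 -0.0036 -1.    ] q6 1.7953607802077722
shift units [ 0.0135 -0.0104 -0.0129] rows 0.2561592901171479
turn units [-0.0717  0.0315 -0.0287] shift in target axes [ 0.0136 -0.0102 -0.0129]
turn units [31.3442 -0.0449 -0.0494] shift in target axes [0.0136 0.0102 0.0129]
```

```bash
cat > m.py <<'E'
from h import *
np.set_printoptions(precision=4,suppress=True)
s=telemetry.state();T=s['ee_pos'];M=R.from_euler('xyz',s['orientation']).as_matrix()
band=T+M[:,0]*(.149-.070)
rs=[];tiles=[]
for n in ('scene','side','wrist'):
    d=cap(n);h=cv2.cvtColor(d['color'],cv2.COLOR_BGR2HSV)
    m=cv2.inRange(h,(0,110,50),(8,255,255))|cv2.inRange(h,(170,110,50),(180,255,255))
    u,v=proj(d,band);uh,vh=proj(d,[.6204,.1572,.112]);ut,vt=proj(d,T+M[:,0]*.149)
    W=np.zeros_like(m);x,y=int(u),int(v);r=14 if n!='wrist' else 40
    W[max(0,y-r):y+r,max(0,x-r):x+r]=1
    mm=cv2.moments(m*W,True)
    if mm['m00']>3:
        c=mm['m10']/mm['m00'],mm['m01']/mm['m00'];print(n,'band px',c,'pred',(u,v),'n',mm['m00'],'hole pred',(uh,vh),'tip pred',(ut,vt))
        rs.append(ray(d,*c))
    else: print(n,'no band; pred',(u,v))
    hw=30 if n!='wrist' else 75
    cx,cy=int(uh),int(vh-(12 if n!='wrist' else 0));cr=d['color'][max(0,cy-hw):cy+hw,max(0,cx-hw):cx+hw]
    print(n,'crop origin',cx-hw,cy-hw,'scale',260/(2*hw));tiles.append(cv2.resize(cr,(260,260),interpolation=cv2.INTER_CUBIC))
if len(rs)>1: print('band tri',tri(rs[:2]),'all',tri(rs),'pred',band)
cv2.imwrite('pics/m.png',np.hstack(tiles))
go([.6204,.1572,.32],-1.735)
E
python3 m.py
```

```text
scene no band; pred (np.float64(157.42192222504653), np.float64(186.50416935659462))
scene crop origin 132 181 scale 4.333333333333333
side no band; pred (np.float64(266.7465310722432), np.float64(111.5891384795083))
side crop origin 234 103 scale 4.333333333333333
wrist band px (255.75, 201.80555555555554) pred (np.float64(256.66429726894864), np.float64(201.81243804157893)) n 36.0 hole pred (np.float64(250.49847031712844), np.float64(167.431345655732)) tip pred (np.float64(256.56140026667975), np.float64(177.2714858156987))
wrist crop origin 175 92 scale 1.7333333333333334
t 12.1 pos [0.6243 0.1502 0.3268] F [ 0.2827  0.3193 -0.5384] w 0.019802813842739284 jaw heading -1.741841133394905 x axis [ 0.0023 -0.0036 -1.    ] q6 1.7953987989567612
shift units [ 0.0135 -0.0102 -0.0125] rows 0.2516626980310851
turn units [-0.0684  0.0317 -0.0286] shift in target axes [ 0.0135 -0.0101 -0.0125]
turn units [31.3475 -0.0448 -0.0497] shift in target axes [0.0135 0.0101 0.0125]
```

View pics/m.png

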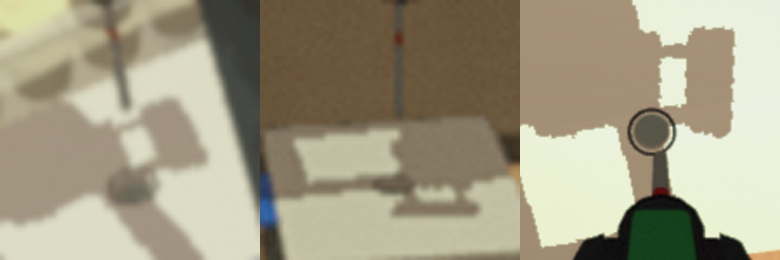

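The rod hangs upright above the lid: band at scene (158,189), side (266,112); the hole ring is at scene (162.5,224), side (265,146), wrist (250.6,168), matching the predictions. That was picture 12, so the rest goes by numbers.

```bash
cat > m.py <<'E'
from h import *
import sys
np.set_printoptions(precision=4,suppress=True)
H=np.array([.6204,.1572,.112])
s=telemetry.state();T=s['ee_pos'];M=R.from_euler('xyz',s['orientation']).as_matrix()
band=T+M[:,0]*(.149-.070)
rs=[];holes=[]
for n in ('scene','side','wrist'):
    d=cap(n);I=d['color'].astype(float)
    red=I[...,2]-np.maximum(I[...,0],I[...,1])
    u,v=proj(d,band);x,y=int(u),int(v);r=7 if n!='wrist' else 14
    P=red[y-r:y+r+1,x-r:x+r+1];P=np.clip(P-np.median(P)-.4*(P.max()-np.median(P)),0,None)
    yy,xx=np.mgrid[y-r:y+r+1,x-r:x+r+1]
    c=((P*xx).sum()/P.sum(),(P*yy).sum()/P.sum());rs.append(ray(d,*c))
    uh,vh=proj(d,H);print(n,'band px',np.array(c),'pred',np.array((u,v)),'peak',P.max(),'hole pred',np.array((uh,vh)))
    if n=='wrist':
        g=cv2.cvtColor(d['color'],cv2.COLOR_BGR2GRAY);k=25;gx,gy=int(uh)-k,int(vh)-k
        for row in range(int(vh)-2,int(v)+1,3):
            seg=g[row,int(u)-14:int(u)+15];dk=np.where(seg<115)[0];print(row,(int(u)-14+dk.min(),int(u)-14+dk.max()) if len(dk) else None,end=' ')
        print()
print('band scene+side',tri(rs[:2]),'all',tri(rs),'pred',band)
for n in (0,1,2):
    p,r_=rs[n];print('ray',n,'at band height',(p+r_*(band[2]-p[2])/r_[2])[:2])
go([float(x) for x in sys.argv[1:4]],-1.735)
E
python3 m.py .6204 .1572 .32
python3 -c "
from h import *
a=cap('scene');b=cap('side')
np.set_printoptions(precision=4,suppress=True)
print('tip',tri([ray(a,161.1,205.7),ray(b,266.1,130.2)]),'band',tri([ray(a,158.1,189.1),ray(b,265.85,112.2)]))
print('hole',onz(a,162.5,223.9,.112),onz(b,264.7,145.7,.112))"
```

```text
scene band px [157.4678 188.5021] pred [157.357  186.5562] peak 18.6 hole pred [162.36   223.3945]
side band px [265.5294 111.4706] pred [266.7196 111.5706] peak 15.0 hole pred [264.5792 145.7411]
wrist band px [255.7386 201.8072] pred [256.5072 201.9191] peak 45.0 hole pred [250.5791 167.4483]
165 (np.int64(242), np.int64(263)) 168 (np.int64(242), np.int64(264)) 171 (np.int64(242), np.int64(263)) 174 (np.int64(243), np.int64(262)) 177 (np.int64(242), np.int64(260)) 180 (np.int64(244), np.int64(258)) 183 (np.int64(252), np.int64(258)) 186 (np.int64(252), np.int64(259)) 189 (np.int64(252), np.int64(259)) 192 (np.int64(251), np.int64(259)) 195 (np.int64(251), np.int64(260)) 198 (np.int64(251), np.int64(260)) 201 (np.int64(251), np.int64(261)) 
band scene+side [0.6203 0.1526 0.2465] all [0.6219 0.1518 0.2455] pred [0.6245 0.1499 0.2478]
ray 0 at band height [0.6176 0.1532]
ray 1 at band height [0.6207 0.1513]
ray 2 at band height [0.6247 0.1505]
t 12.25 pos [0.6244 0.1503 0.3268] F [-0.565   0.3717  0.0114] w 0.019805708463351192 jaw heading -1.7417640816689062 x axis [ 0.0024 -0.0036 -1.    ] q6 1.7953703778801275
shift units [ 0.0136 -0.0102 -0.0124] rows 0.2522367145950722
turn units [-0.0676  0.0311 -0.0294] shift in target axes [ 0.0137 -0.0101 -0.0124]
turn units [31.3483 -0.0461 -0.0488] shift in target axes [0.0137 0.0101 0.0124]
tip [0.6234 0.1502 0.1771] band [0.6208 0.1513 0.2439]
hole [0.6184 0.1578 0.112 ] [0.6209 0.1574 0.112 ]
```

```bash
python3 -m jog '[[0.02,-0.004,-0.006,-0.05,0.03,-0.03,1],[0.025,-0.003,-0.005,0,0,0,1],[0.025,0,0,0,0,0,1],[0.02,0,0,0,0,0,1],[0,0,0,0,0,0,1]]'
python3 m.py .6214 .1563 .193
```

```text
t: 12.77
ee_pos: [0.621, 0.1572, 0.2764]
orientation: [-1.659, 1.57, 2.888]
force: [-1.0, 0.0, -1.0]
width: 0.0202
scene band px [158.3077 203.7077] pred [158.1243 201.9219] peak 18.0 hole pred [162.36   223.3945]
side band px [264.1092 123.8621] pred [265.0745 124.1483] peak 16.799999999999997 hole pred [264.5792 145.7411]
wrist band px [255.6093 201.8428] pred [256.6087 202.161 ] peak 41.4 hole pred [256.6617 174.3726]
172 (np.int64(242), np.int64(268)) 175 (np.int64(242), np.int64(268)) 178 (np.int64(242), np.int64(267)) 181 (np.int64(242), np.int64(270)) 184 (np.int64(244), np.int64(269)) 187 (np.int64(247), np.int64(266)) 190 (np.int64(251), np.int64(261)) 193 (np.int64(251), np.int64(260)) 196 (np.int64(251), np.int64(260)) 199 (np.int64(251), np.int64(260)) 202 (np.int64(251), np.int64(261)) 
band scene+side [0.6171 0.1596 0.1966] all [0.6186 0.159  0.1955] pred [0.6209 0.1572 0.1974]
ray 0 at band height [0.6145 0.16  ]
ray 1 at band height [0.618  0.1599]
ray 2 at band height [0.6213 0.1579]
t 12.9167 pos [0.6224 0.1571 0.2798] F [-0.1747 -0.7921 -0.9623] w 0.019990547212515076 jaw heading -1.7359855382024159 x axis [ 0.0032  0.0005 -1.    ] q6 1.798490524087462
shift units [ 0.1736 -0.0023  0.0021] rows 2.0819014117036674
turn units [-0.0099 -0.0105 -0.0305] shift in target axes [ 0.1736 -0.0018  0.0019]
turn units [31.406  -0.0478  0.0165] shift in target axes [ 0.1736  0.0018 -0.0019]
```

```bash
python3 -m jog '[[0.015,0,0.001,0,-0.01,-0.03,1],[0.02,0,0.001,0,0,0,1],[0.02,0,0,0,0,0,1],[0.02,0,0,0,0,0,1],[0.005,0,0,0,0,0,1]]'
python3 m.py .6218 .1565 .193
```

```text
t: 13.33
ee_pos: [0.6242, 0.1558, 0.2392]
orientation: [1.785, 1.565, 0.048]
force: [-0.3, 0.1, -1.1]
width: 0.02
scene band px [159.861  212.2444] pred [159.7982 210.4659] peak 22.799999999999997 hole pred [162.36   223.3945]
side band px [265.     133.8159] pred [266.0209 133.8216] peak 20.4 hole pred [264.5792 145.7411]
wrist band px [255.5789 201.8782] pred [256.6082 201.751 ] peak 41.4 hole pred [255.9079 188.5985]
186 (np.int64(243), np.int64(269)) 189 (np.int64(243), np.int64(269)) 192 (np.int64(244), np.int64(268)) 195 (np.int64(245), np.int64(267)) 198 (np.int64(242), np.int64(270)) 201 (np.int64(243), np.int64(269)) 
band scene+side [0.6209 0.1583 0.1586] all [0.6222 0.1577 0.1578] pred [0.6246 0.1558 0.1602]
ray 0 at band height [0.6184 0.1589]
ray 1 at band height [0.6211 0.1565]
ray 2 at band height [0.6247 0.1566]
t 13.4833 pos [0.6249 0.1559 0.2412] F [-0.3406  0.2131 -0.6594] w 0.019745767669250843 jaw heading -1.7363468578250658 x axis [ 0.0077  0.0004 -1.    ] q6 1.796983126400058
shift units [ 0.0963 -0.0069  0.0001] rows 1.157642418334939
turn units [-0.0135 -0.0169 -0.0753] shift in target axes [ 0.0963 -0.0062 -0.0001]
turn units [31.4022 -0.1182  0.0265] shift in target axes [0.0963 0.0062 0.0001]
```

```bash
python3 -m jog '[[0.015,-0.003,0,0,-0.01,-0.04,1],[0.02,-0.003,0,0,0,-0.03,1],[0.02,-0.001,0,0,0,-0.01,1],[0.015,-0.001,0,0,0,-0.01,1],[0.01,0,0,0,0,0,1]]'
python3 m.py .6218 .1565 .193
```

```text
t: 13.9
ee_pos: [0.6222, 0.1569, 0.2005]
orientation: [2.142, 1.567, 0.406]
force: [0.8, 0.1, -0.9]
width: 0.02
scene band px [161.8378 222.4054] pred [161.6302 220.6472] peak 18.0 hole pred [162.36   223.3945]
side band px [263.8955 143.8769] pred [265.2013 143.3984] peak 21.6 hole pred [264.5792 145.7411]
wrist band px [255.6803 201.8445] pred [256.2357 201.3823] peak 43.8 hole pred [256.4675 199.8221]
197 (np.int64(242), np.int64(270)) 200 (np.int64(242), np.int64(270)) 
band scene+side [0.6182 0.1589 0.119 ] all [0.6194 0.1585 0.1181] pred [0.6225 0.157  0.1215]
ray 0 at band height [0.6161 0.1597]
ray 1 at band height [0.6172 0.1543]
ray 2 at band height [0.6222 0.1575]
t 14.05 pos [0.6223 0.1569 0.201 ] F [-0.0497 -0.3455 -1.3346] w 0.01952996267710209 jaw heading -1.7362168836400977 x axis [ 0.0029  0.0013 -1.    ] q6 1.7977396660532101
shift units [ 0.016  -0.0009  0.001 ] rows 0.19247221187886865
turn units [-0.0122 -0.0175 -0.0264] shift in target axes [ 0.016  -0.0009  0.0009]
turn units [31.4037 -0.0415  0.0276] shift in target axes [ 0.016   0.0009 -0.0009]
```

```bash
python3 -m jog '[[0.009,-0.001,0,0,-0.01,-0.02,1],[0.006,0,0,0,0,0,1],[0,0,0,0,0,0,1],[0,0,0,0,0,0,1],[0,0,0,0,0,0,1]]'
python3 m.py .6218 .1565 .193
python3 - <<'E'
from h import *
d=cap('wrist');cv2.imwrite('pics/wf.png',d['color'])
g=cv2.cvtColor(d['color'],cv2.COLOR_BGR2GRAY)
print(g[184:222:2,236:278:2])
I=d['color'].astype(int);print((I[...,2]-I[...,:2].max(-1))[192:214,246:266:1])
E
```

```text
t: 14.47
ee_pos: [0.623, 0.1571, 0.1945]
orientation: [1.937, 1.567, 0.201]
force: [-0.1, -0.5, -0.6]
width: 0.0198
scene band px [162.0462 223.5401] pred [161.7539 221.9491] peak 19.799999999999997 hole pred [162.36   223.3945]
side band px [264.5224 144.8955] pred [265.3749 144.8397] peak 18.0 hole pred [264.5792 145.7411]
wrist band px [255.6436 201.8728] pred [256.4616 201.9427] peak 43.8 hole pred [256.9841 203.8917]
201 (np.int64(242), np.int64(270)) 
band scene+side [0.6198 0.1588 0.1139] all [0.621  0.1585 0.1131] pred [0.6232 0.1571 0.1155]
ray 0 at band height [0.6173 0.1593]
ray 1 at band height [0.6201 0.1572]
ray 2 at band height [0.6234 0.1577]
t 14.6167 pos [0.623  0.1571 0.1945] F [-0.6601 -0.8767 -0.2375] w 0.019907970768285498 jaw heading -1.7361806919957758 x axis [ 0.0037  0.0007 -1.    ] q6 1.7983778564901938
shift units [ 0.003  -0.0021  0.0015] rows 0.047915285684979166
turn units [-0.0118 -0.0133 -0.0355] shift in target axes [ 0.003  -0.0021  0.0015]
turn units [31.404  -0.0557  0.0209] shift in target axes [ 0.003   0.0021 -0.0015]
[[143 144 144 143 142 143 
[... 2836 characters left out ...]
   3   0
    1   0]
 [  1   1  -1   0   0   2   1   2  -2   0   2  -2   0   0   0   0  -1  -2
    0   3]
 [ -2  -1   0   0   0   1   2   0   2   0   1   0   0   0   0  -1  -1  -1
    1  -2]
 [  0   0   0   1   1   1   1   1   1  -1   0  -1   0   1   0   0   2   0
    1  -1]
 [  1   0   1   2   1   0   2   1  -3   1   0   0   3   0   0  -2   0  -1
    0   2]
 [  3   0   1  -2   1   1   0   2   0   1   2   0   0   1  -2   1   1  -1
   -1  -1]
 [ -1   2  -1   0   1   0   1   0   2  -1   1   0   2   1  -1   0   1   1
    0  -2]
 [ -7 -10  -6  -8  -9  -9  -7 -10  -8  -9  -8 -10  -9  -7  -9 -11 -11  -9
  -10  -8]
 [-35 -33 -33 -33 -34 -33 -32 -31 -34 -34 -35 -34 -32 -34 -33 -33 -34 -33
  -35 -32]]
```

Run:
```python
from h import *
np.set_printoptions(precision=4,suppress=True)
d=cap('wrist');s=telemetry.state();T=s['ee_pos'];M=R.from_euler('xyz',s['orientation']).as_matrix()
print(T,M[:,0],M[:,1])
for off in (0,-.002,-.004):
  for dz in (0,-.002):
    A=T+M[:,0]*.079+M[:,1]*off+[0,0,dz]
    print(off,dz,'band low edge front',proj(d,A-[0,0,.005]+M[:,1]*.004),'guard bottom front',proj(d,A+[0,0,.035]+M[:,1]*.016),'handle top',proj(d,A+[0,0,.103]+M[:,1]*.013))
g=cv2.cvtColor(d['color'],cv2.COLOR_BGR2HSV)
m=cv2.inRange(g,(45,80,20),(85,255,255));ys,xs=np.where(m);print('green rows',ys.min(),ys.max(),'at col256',np.where(m[:,256])[0][[0,-1]], 'cols row 215',np.where(m[216])[0][[0,-1]])
```

```text
[0.6229 0.157  0.1944] [ 0.0036  0.0007 -1.    ] [ 0.9863 -0.1647  0.0034]
0 0 band low edge front (np.float64(256.5062335402259), np.float64(194.73564414586235)) guard bottom front (np.float64(256.4924982470769), np.float64(196.62218324514924)) handle top (np.float64(256.4128423607552), np.float64(256.95299804746463))
0 -0.002 band low edge front (np.float64(256.5072944900793), np.float64(193.91562503328308)) guard bottom front (np.float64(256.4939331567533), np.float64(195.60151887368164)) handle top (np.float64(256.4162362102043), np.float64(254.4826429916586))
-0.002 0 band low edge front (np.float64(256.50454267333544), np.float64(197.22846143379326)) guard bottom front (np.float64(256.4904739290438), np.float64(199.66478374892995)) handle top (np.float64(256.41014970918127), np.float64(261.28608529810447))
-0.002 -0.002 band low edge front (np.float64(256.505614878829), np.float64(196.38993639669692)) guard bottom front (np.float64(256.49192477131487), np.float64(198.61660920437126)) handle top (np.float64(256.41356855363847), np.float64(258.76132597839484))
-0.004 0 band low edge front (np.float64(256.50286054515306), np.float64(199.70839538801079)) guard bottom front (np.float64(256.4884623981458), np.float64(202.68816486951462)) handle top (np.float64(256.4074828620415), np.float64(265.5776473600327))
-0.004 -0.002 band low edge front (np.float64(256.5039438765211), np.float64(198.8515655375122)) guard bottom front (np.float64(256.4899289447147), np.float64(201.6128455685158)) handle top (np.float64(256.41092607372894), np.float64(262.99962785593215))
green rows 212 290 at col256 [213 290] cols row 215 [240 272]
```

```bash
python3 -c "
from h import *
s=telemetry.state();print(s['t'],s['ee_pos'],s['force'],s['width'],abs(s['joint_velocities']).max())
print(ticket.sign_off())"
```

```text
14.7167 [0.62292901 0.1570343  0.19443769] [ 0.03856762  0.85372973 -0.91691197] 0.019395336309627743 0.001569055742994341
the job is handed in; nothing more can be done
None
```

I shut the lid, lifted the small green probe out of its stand and lowered it upright through the guide hole. I handed the job in at t = 14.7 s with the gripper still holding the probe still. Sign-off reports no verdict, so these are my own last checks.

- **Lid:** the fingertips met a hard stop at the height expected for a shut lid. The hole still appeared where a shut lid puts it in the last wrist picture.
- **Centring:** my estimates put the band axis 1–2 mm from the hole's centre (limit 5 mm). The camera triangulation gave (0.621, 0.1585) and the wrist-image edges gave about (0.619, 0.158). The hole is at (0.6204, 0.1572). The two disagree by about 2 mm, but both are inside the limit.
- **Height:** the red band sits about 1–3.5 mm above the lid's upper face (limit 8 mm).
- **Tilt and tip:** I estimate the tilt at under 0.01 rad from the tool pose. I did not measure the tip once it was below the lid.
- **Grip:** the fingers were 19.4 mm apart on the 20 mm handle, commanded to 15 N. The arm was at rest, with only about 1 N at the wrist.

**Look-alikes:** the loose orange, yellow and larger green probes looked upright in the first picture and were lying on the worktop later. The gripper never came near them.

**Not re-checked:** I did not measure the listed bystanders or the cups again at the end.

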